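# Seat a knife in the riveting jig and throw the toggle clamp

### The arm

A 6-joint arm with a two-finger parallel gripper is mounted at the origin on the work surface. World frame = base frame: x ahead of the robot, y to its left, z up, the work surface at z = 0. Lengths are in mm, angles in rad, forces in N, time in s.
With the tool pointing down it reaches from about 275 to 825 mm from the base axis. Payload 4.9 kg.
Tool frame: the origin (TCP) lies on the mounting face of the last link; the fingertips stand 173 mm ahead of it and the grasp point (between the pads) lies 155 mm ahead of it; z points along the fingers, y is the line along which they close (so a half turn about z gives the same grasp; the last joint's range is limited). The gripper opens to 85 mm and grips with 20 to 120 N. Pads are 22 mm wide; open, the fingers measure 114 mm over their backs; the gripper's body (76 mm by 85 mm) begins 54 mm behind the grasp point. The pads swing forward as they close: fully open they stand 13 mm farther back than shut.
Start: joints at [1.148, 0.326, -0.193, 1.052, 0, 1.437], TCP at [156.636, 527.242, 404.681] pointing down, gripper open.
Joint ranges: [-2.65, 2.65], [-0.97, 1.79], [-1.3, 1.35], [-1.93, 2.1], [-1.47, 1.37], [-3.14, 3.14]. Speed limits (rad/s): [2.57, 2.57, 3.14, 3.14, 3.14, 3.14].

### API

Orientations are given as a unit quaternion [x, y, z, w].
In Python, from cell import monitor, imaging, ticket gives the robot as it stands.
- The arm moves only by the tool apply_moves, never from a script. Its argument "moves" is a list of rows, each a list of 7 numbers: the shift along the tool's x, y, z in m, then the turn, a rotation vector about the tool's x, y, z in degrees, then the opening, from -1 (shut) to 1 (fully open). A call has 1 to 12 rows; each row shifts and turns the commanded pose from where the row before left it, along the tool's axes as they then stand; what a row does not reach is not made up. A row lasts 1/8 s, in which the tool goes at most 62.5 mm and 10.7 degrees, less where a joint would pass 70% of its speed; a pose out of reach is approached as far as the arm can. A call is refused whole if a number of a shift passes 0.0625 or a number of a turn 10.7, either way. A call with a gripper value outside its range is refused whole. The fingers move at their own pace and stop on an object; "grip_force" is the grip in N (left out, the last holds). Time passes only in rows, so rows that do not move let the fingers close. It gives the time, the measured TCP pose, the force, the opening and the grip force at its end, in the units of the state.
- monitor.state(): the state, without advancing time (a new reading comes with each control period).
- imaging.get_image(name): name is "scene" or "top"; returns a dict with "color" (420x560x3 uint8, blue, green, red), "range_z" (420x560 float32, mm along the optical axis (not along the pixel's ray), 0 where there is no reading), "K" (3x3 intrinsics, pixels), "extrinsics" (4x4, takes a point from camera to world coordinates). Camera axes: x right, y up, looking along -z (the intrinsics and any distortion apply to the point x, -y, -z); pixel columns grow to the right and rows downward; lengths in mm; the calibration is good to about 2 mm. A picture is of the moment at which its call begins.
- ticket.sign_off(): hands the job in; it is judged then, once.
The state is a dict: "time": time; "joint_positions": joint angles; "joint_velocities": joint speeds; "tau": joint torques, N m; "eef_pos": TCP position; "tcp_rot": TCP orientation; "contact_force": force on the tool from outside, world axes, zero at the start; "wrist_torque": the same for the moment, N m; "gripper_width": finger opening in mm; "gripper_force": force on a finger pad.
Only numpy, scipy, OpenCV 4.12 (cv2) and the standard library are available. Lean on these libraries where they do the work, as an engineer would, in place of code of your own. Each camera call takes 0.05 s, during which the arm holds its last target. There are 200 camera calls.

### The job

Push the knife that lies on the riveting jig back until the spine side of its handle lies flush along the jig's rail, and push it endways until the front of its handle butts against the low stop under the blade. Then push the toggle clamp's upright lever over, away from you and all the way down until it locks and the rubber foot presses on the knife's handle. Only push with the fingers: the knife is never lifted or tipped, the other things stay where they are, and the hand ends clear of everything.

Things in the scene. Friction and masses are not known exactly. Their poses are not given: they have to be found in the camera images.
- jig: riveting jig fixed to the bench: aluminium plate 220 x 300 x 15 mm (top 15 mm above the bench), from -85 to +135 mm along its x and -190 to +110 mm along its y. Origin at bench height below point rail. z up, x away from the robot (turned by up to 20 degrees), y along the rail, to the robot's left
- rail (a point): middle of the front face of the steel back rail, at the plate's top (jig x 0, y 0, z 15 mm); axes as the jig's. The rail is 120 mm long (y -60 to +60 mm), 12 mm thick, 14 mm high above the plate
- stop (a point): the low end stop, a steel block 18 mm (x) by 16 mm (y), 7 mm high above the plate, in front of the rail's right end. Point: middle of its left face, at the plate's top (jig x -13, y -60 mm); this face stops the front of the handle, the blade passes over the block
- seat (a point): place on the plate's top where the knife's origin comes when the knife is home (jig x -14, y 0, z 15 mm); axes as the jig's
- knife: knife lying flat and loose before the rail, 150 g, slides at 1 N. Handle 120 x 28 x 20 mm, brown wood on a steel tang; blade 112 x 25 x 2 mm, 9 mm above the plate. Origin: centre of the handle's underside. Handle along y from -60 (front) to +60 mm (butt), blade to -y, spine to +x (rail). Centre of mass near y -16 mm. Starts 15 to 40 mm left of home and up to 7 degrees askew
- clamp: steel toggle clamp bolted on the plate behind the rail, base 74 x 62 x 48 mm. Origin on the plate's top, 45 mm behind the rail's front face, within 20 mm of the rail's middle, on the clamp's mid plane; axes as the jig's. At the start it is open: arm and lever stand upright. Pushing the lever over to +x and down brings the arm down to -x onto the knife
- lever_pin (a point): pin at the lever's foot, 100 mm below point lever_grip. As the lever goes over, the pin itself shifts, in clamp axes: lever upright x 22, z 32 mm; 8 degrees over x 21, z 35; 22 degrees over x 19, z 40; 41 degrees x 13, z 46; 57 degrees x 5, z 50; 69 degrees x -1, z 50; 77 degrees x -3, z 50; 88 degrees x -4, z 50
- lever_grip (a point): point in the middle of the lever, 100 mm from its pin; z of the point points along the lever to its free end. The black grip, 15 mm thick, 24 mm wide, runs from 46 mm below to 26 mm beyond this point. In clamp axes: upright at x 22, z 132 mm; lying locked at about x 96, z 48 mm. Dead centre at 88 degrees from upright, stop at about 91. About 2 N here moves it; it stays where it is left
- bar_end (a point): upper end of the open arm's bar, 115 mm above the bench at the start, just before the lever; only the lever's part above it can be reached from the robot's side
- clamp_arm (a joint): angle of the clamp's arm, rad: 0 as it stands open (up), about 1.57 when it is down on the knife
- clamp_foot: the round rubber foot (16 mm across) at the end of the arm's spindle, sprung by about 2 mm. Origin at the middle of its pressing face; its z points from that face into the spindle. Closed, it sits 59 mm in front of the clamp's origin, over the middle line of a seated knife's handle, and presses with about 8 N
- scales: bystander: two spare wooden handle scales stacked, 30 x 128 x 18 mm, on the bench left of the jig; origin at the centre of the underside, long along its y
- hammer: bystander: riveting hammer lying on the bench right of the jig, 280 mm long, 27 mm high; origin at bench height near the middle of its wooden handle, x to the head
- tape: bystander: roll of green tape, 104 mm across, 48 mm high, on the bench behind the jig; origin at the centre of its underside
- tin: bystander: round tin with a dark lid, 84 mm across, 51 mm high, on the bench left of the jig at the back; origin at the centre of its underside
- rivet_dish: bystander: small steel dish of brass rivets, 64 mm across, 18 mm high, on the plate right of the clamp; origin at the centre of its underside
- punch: bystander: steel centre punch lying on the plate left of the clamp, 114 mm long, 12 mm thick; origin under its middle, x to its point
- wire_brush: bystander: wire brush with a wooden back, 220 x 26 x 30 mm, on the bench left of the scales; origin at the centre of its underside, long along x
Not all that is in view belongs to the job. Leave any blue, green or orange look-alike of the knife alone.

How it is judged:
By the outcome, as a careful person would: the job done as asked, in the order asked, and still so for the second after the job is handed in, with the robot touching nothing.
It also fails if it takes over 56 s, if anything falls off the work surface, if the arm or the gripper's body presses on something with over 40 N, if the wrist force passes 120 N, or if a joint passes its speed limit or range.

## Working session

There is one attempt and no reset: what is moved stays moved. The work goes in short steps, Python scripts to look and compute and a tool call to move; the robot and the scene stay as the last step left them, time stands still between calls to the robot, and variables do not carry over. Pictures are saved under pics/ and viewed, at most 10 in all, crops included, and the job is handed in when it is done.

Besides the shell and the picture viewer there is one more tool, called after "Request:" by a JSON object that holds its "method" and its "body", one argument or row to a line. apply_moves: Moves the arm, as the interface text tells. Its arguments: {"type":"object","properties":{"moves":{"type":"array","items":{"type":"array","items":{"type":"number"}}},"grip_force":{"type":"number"}},"required":["moves"]}

```bash
mkdir -p pics; cat > h.py <<'E'
import numpy as np, cv2
from cell import monitor, imaging, ticket
def cloud(im):
    K=np.array(im["K"]);z=im["range_z"].astype(float);h,w=z.shape
    u,v=np.meshgrid(np.arange(w),np.arange(h))
    x=(u-K[0,2])/K[0,0]*z;y=(v-K[1,2])/K[1,1]*z
    P=np.stack([x,-y,-z,np.ones_like(z)],-1)@np.array(im["extrinsics"]).T
    P=P[...,:3];P[z==0]=np.nan
    return P
def ray(im,u,v,h):
    K=np.array(im["K"]);E=np.array(im["extrinsics"])
    d=E[:3,:3]@np.array([(u-K[0,2])/K[0,0],-(v-K[1,2])/K[1,1],-1]);o=E[:3,3]
    return o+d*(h-o[2])/d[2]
E
python3 - <<'E'
from h import *
for n in("scene","top"):
    im=imaging.get_image(n);cv2.imwrite(f"pics/{n}0.png",im["color"]);print(n,[k for k in im],im["extrinsics"],im["K"])
    np.savez(f"{n}0.npz",**{k:im[k] for k in("color","range_z","K","extrinsics")})
print(monitor.state())
E
```

```text
scene ['color', 'range_z', 'K', 'extrinsics'] [[ 6.79571035e-01 -6.21139239e-01  3.90345045e-01  9.27740087e+02]
 [ 7.33579799e-01  5.70556894e-01 -3.69222844e-01 -3.14635697e+02]
 [ 6.62474019e-03  5.37262390e-01  8.43389137e-01  9.15179831e+02]
 [ 0.00000000e+00  0.00000000e+00  0.00000000e+00  1.00000000e+00]] [[390.5789356    0.         277.18622086]
 [  0.         390.5789356  208.65072327]
 [  0.           0.           1.        ]]
top ['color', 'range_z', 'K', 'extrinsics'] [[ 7.37462932e-03  9.81487515e-01 -1.91384096e-01  2.99642955e+02]
 [-9.99972804e-01  7.22420817e-03 -1.48371073e-03  3.71189074e+01]
 [-7.36450104e-05  1.91389833e-01  9.81514099e-01  1.34708893e+03]
 [ 0.00000000e+00  0.00000000e+00  0.00000000e+00  1.00000000e+00]] [[448.04745064   0.         280.31399172]
 [  0.         448.04745064 209.63726085]
 [  0.           0.           1.        ]]
{'time': 0.1, 'joint_positions': array([ 1.14780942e+00,  3.26841542e-01, -1.93516071e-01,  1.05202183e+00,
       -9.43214446e-06,  1.43664093e+00]), 'joint_velocities': array([-0.00132752, -0.00044554,  0.00377474,  0.00117664,  0.00155087,
        0.00057577]), 'tau': array([ 1.31793640e-03, -4.44238508e+01,  2.63037837e+01,  7.89333688e-03,
       -9.06614355e-05,  6.94920089e-06]), 'eef_pos': array([156.51102376, 526.97541437, 403.98308728]), 'tcp_rot': array([ 1.43914240e-01,  9.89589847e-01, -7.62341274e-04, -2.13130508e-04]), 'contact_force': array([-0.03390115, -0.20214998, -0.15634272]), 'wrist_torque': array([-0.00619298, -0.00197092, -0.03220008]), 'gripper_force': 0.0, 'gripper_width': 85.52310457244764}
```

View pics/scene0.png

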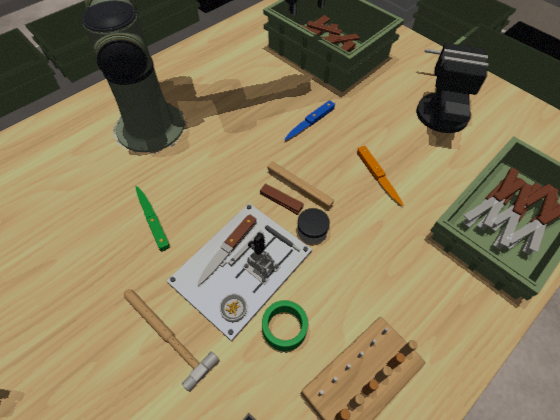

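View pics/top0.png

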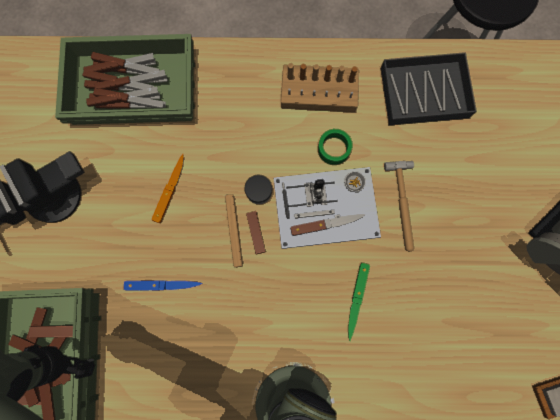

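Scene: jig plate around (240,268), with the knife handle at (240,232) and the clamp at (262,255). Top: plate corners are about (275,181), (374,169), (381,239) and (283,248); the knife handle is at (309,228) and the clamp at (319,190). I'll measure and crop next.

```bash
cat >> h.py <<'E'
def plate(im):
    c=im["color"].astype(int);P=cloud(im)
    m=((abs(P[...,2]-15)<8)&(c.max(2)-c.min(2)<40)&(c.max(2)>90)&(np.hypot(P[...,0]-430,P[...,1])<330)).astype(np.uint8)
    n,l,s,_=cv2.connectedComponentsWithStats(m);k=1+s[1:,4].argmax()
    m=(l==k).astype(np.uint8);cs,_=cv2.findContours(m,cv2.RETR_EXTERNAL,2)
    hull=cv2.convexHull(np.vstack(cs)).reshape(-1,2)
    W=np.array([ray(im,u,v,15)[:2] for u,v in hull])
    return W
def brown(im,J=None):
    c=im["color"];hsv=cv2.cvtColor(c,cv2.COLOR_BGR2HSV)
    return hsv
E
python3 - <<'E'
from h import *
for n in("scene","top"):
    im=dict(np.load(f"{n}0.npz"));W=plate(im);r=cv2.minAreaRect(W.astype(np.float32));print(n,r,cv2.boxPoints(r).round(1).tolist())
a=dict(np.load("top0.npz"))["color"][155:260,260:395];b=dict(np.load("scene0.npz"))["color"][195:345,160:320]
a=cv2.resize(a,(0,0),fx=5,fy=5,interpolation=2);b=cv2.resize(b,(0,0),fx=4.0,fy=4.0,interpolation=2)
cv2.imwrite("pics/c1.png",a);cv2.imwrite("pics/c2.png",b)
E
```

```text
scene ((571.2118530273438, -99.54432678222656), (221.49095153808594, 300.5124816894531), 6.976741313934326) [[443.0, 36.099998474121094], [479.5, -262.1000061035156], [699.4000244140625, -235.1999969482422], [662.9000244140625, 63.099998474121094]]
top ((569.6336059570312, -100.14849853515625), (220.79014587402344, 299.4858093261719), 6.868948936462402) [[442.1000061035156, 35.29999923706055], [477.8999938964844, -262.0], [697.0999755859375, -235.60000610351562], [661.2999877929688, 61.70000076293945]]
```

View pics/c1.png

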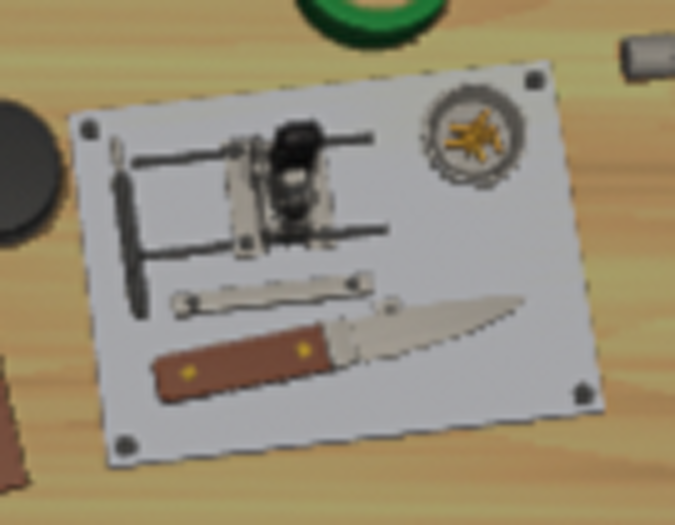

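View pics/c2.png

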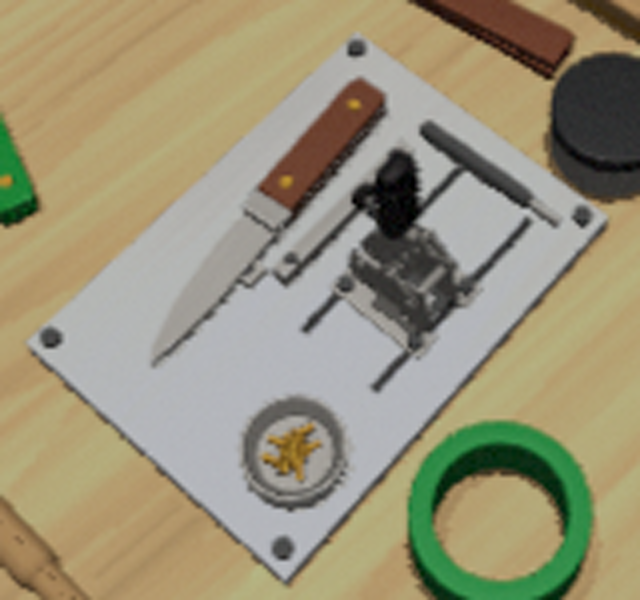

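Crops: knife handle with bolster runs from (155,380) to (355,345), the stop is at (388,305), the rail runs from (180,303) to (370,285), and the lever top is at (297,140). Now I'll put everything into jig coordinates.

```bash
cat >> h.py <<'E'
A=np.deg2rad(6.92);X=np.array([np.cos(A),np.sin(A)]);Y=np.array([-np.sin(A),np.cos(A)]);O=np.array([540.8,-63.1])
def tojig(p): d=np.asarray(p)[...,:2]-O; return np.stack([d@X,d@Y],-1)
def knife(im):
    P=cloud(im);j=tojig(P);hsv=cv2.cvtColor(im["color"],cv2.COLOR_BGR2HSV)
    box=(abs(j[...,0]+40)<60)&(j[...,1]>-120)&(j[...,1]<108)
    m=(box&((hsv[...,0]<14)|(hsv[...,0]>172))&(hsv[...,1]>90)&(P[...,2]>22)).astype(np.uint8)
    v,u=np.nonzero(m);W=np.array([tojig(ray(im,a,b,35)) for a,b in zip(u,v)],np.float32)
    r=cv2.minAreaRect(W);return r,cv2.boxPoints(r).round(1).tolist(),len(u)
E
python3 - <<'E'
from h import *
for n in("scene","top"):
    im=dict(np.load(f"{n}0.npz"));print(n,knife(im))
    P=cloud(im);j=tojig(P);m=(abs(j[...,0]-60)<60)&(abs(j[...,1])<40)
    for lo,hi in((140,200),(120,140),(95,118),(50,95)):
        q=m&(P[...,2]>lo)&(P[...,2]<hi);a=np.c_[j[q],P[q][:,2]]
        if len(a):print(lo,len(a),a.min(0).round(),a.max(0).round(),np.median(a,0).round(1))
    # rail + stop
    q=(abs(j[...,0]-4)<25)&(abs(j[...,1])<75)&(P[...,2]>25)&(P[...,2]<34);hsv=cv2.cvtColor(im["color"],cv2.COLOR_BGR2HSV);q&=hsv[...,1]<60
    a=j[q];print("rail",len(a),np.percentile(a,[5,50,95],axis=0).round(1).tolist())
    print("pl",np.nanmedian(P[(abs(j[...,0]+60)<20)&(abs(j[...,1]+140)<40)],0))
E
```

```text
scene (((-33.11030578613281, 23.745887756347656), (28.755733489990234, 101.2247543334961), 5.073273658752441), [[-51.900001525878906, 72.9000015258789], [-43.0, -27.899999618530273], [-14.300000190734863, -25.399999618530273], [-23.299999237060547, 75.4000015258789]], 350)
140 130 [ 59. -24. 141.] [ 75.   2. 176.] [ 70.8 -15.9 165.6]
120 46 [ 59. -24. 120.] [ 75.   1. 140.] [ 73.1 -19.5 130.8]
95 81 [ 35. -23.  95.] [ 81.   0. 118.] [ 66.6 -14.7 107.6]
50 238 [ 39. -32.  50.] [98.  8. 95.] [ 77.5 -17.5  64. ]
rail 212 [[-17.8, -63.2], [3.4, -23.1], [11.3, 52.6]]
pl [ 498.68269871 -209.91850805   15.14390397]
top (((-35.3565673828125, 24.751028060913086), (25.202713012695312, 100.0251235961914), 4.927746772766113), [[-52.20000076293945, 73.5], [-43.599998474121094, -26.200000762939453], [-18.5, -24.0], [-27.100000381469727, 75.69999694824219]], 267)
140 72 [ 59. -25. 143.] [ 74.  -0. 176.] [ 63.6 -11.5 168.3]
120 18 [ 59. -24. 120.] [ 74.  -1. 139.] [ 59.8 -10.3 131.8]
95 55 [ 34. -23.  95.] [ 71.  -0. 118.] [ 48.9 -11.1 108.5]
50 75 [ 36. -31.  50.] [95.  7. 95.] [66.1 -1.3 60.2]
rail 179 [[-18.3, -60.5], [4.4, -8.0], [11.2, 52.4]]
pl [ 498.33121257 -209.36588255   14.57711393]
```

Request:
{"method": "apply_moves", "body": {
  "moves": [
    [0,0,0,0,0,-7.83,0.6],
    [0,0,0,0,0,-7.83,0.6],
    [0,0,0,0,0,-7.83,0.6],
    [-0.0214,-0.0562,0,0,0,0,0.6],
    [-0.0214,-0.0562,0,0,0,0,0.6],
    [-0.0214,-0.0562,0,0,0,0,0.6],
    [-0.0214,-0.0562,0,0,0,0,0.6],
    [-0.0214,-0.0562,0,0,0,0,0.6],
    [-0.0214,-0.0562,0,0,0,0,0.6]
  ]
}}

```text
time: 1.23
eef_pos: [325.2, 206.3, 404.6]
tcp_rot: [-0.061, 0.998, 0.0, 0.0]
contact_force: [0.9, 0.3, -0.4]
gripper_width: 68.1
gripper_force: 0.0
```

Request:
{"method": "apply_moves", "body": {
  "moves": [
    [-0.0214,-0.0562,0,0,0,0,0.6],
    [-0.0214,-0.0562,0,0,0,0,0.6],
    [-0.0214,-0.0562,0,0,0,0,0.6],
    [-0.0214,-0.0562,0,0,0,0,0.6],
    [-0.0214,-0.0562,0,0,0,0,0.6],
    [0,0,0,0,0,0,0.6],
    [0,0,0,0,0,0,0.6]
  ]
}}

```text
time: 2.1
eef_pos: [464.5, -57.9, 404.1]
tcp_rot: [-0.06, 0.998, 0.001, -0.001]
contact_force: [-0.2, 0.4, -0.0]
gripper_width: 68.6
gripper_force: 0.0
```

```bash
cat >> h.py <<'E'
from scipy.spatial.transform import Rotation as Ro
def st():
    s=monitor.state();R=Ro.from_quat(s["tcp_rot"]).as_matrix()
    print("t",round(s["time"],2),"jig",tojig(s["eef_pos"]).round(1),"z",round(s["eef_pos"][2],1),"yaw(y)",round(np.degrees(np.arctan2(R[1,1],R[0,1]))-96.92,2),"tilt",R[:2,2].round(4),"w",round(s["gripper_width"],1),"F",s["contact_force"].round(1))
E
python3 -c "
from h import *
st()"
```

```text
t 2.1 jig [-75.1  14.3] z 404.1 yaw(y) -0.02 tilt [-0.0018  0.0009] w 68.6 F [-0.2  0.4 -0. ]
```

Request:
{"method": "apply_moves", "body": {
  "moves": [
    [0,0,0.06,0,0,0,0.6],
    [0,0,0.06,0,0,0,0.6],
    [0,0,0.05,0,0,0,0.6],
    [0,0,0.03,0,0,0,0.6],
    [0,0,0.006,0,0,0,0.6],
    [0,0,0,0,0,0,0.6],
    [0,0,0,0,0,0,0.6]
  ]
}}

```text
time: 2.98
eef_pos: [465.8, -57.8, 200.1]
tcp_rot: [-0.061, 0.998, -0.0, 0.001]
contact_force: [-0.5, -0.4, 0.2]
gripper_width: 68.1
gripper_force: 0.0
```

```bash
python3 - <<'E'
from h import *
st()
im=imaging.get_image("top");s=imaging.get_image("scene")
for i in(im,s):
    P=cloud(i);j=tojig(P)
    q=(abs(j[...,0]+75)<25)&(abs(j[...,1]-14)<75)&(P[...,2]>17)&(P[...,2]<90)
    a=np.c_[j[q],P[q][:,2]];print(len(a),a.min(0).round(),a.max(0).round() if len(a) else 0)
a=cv2.resize(im["color"][145:260,250:400],(0,0),fx=3,fy=3,interpolation=2);b=cv2.resize(s["color"][165:315,160:300],(0,0),fx=2.3,fy=2.3,interpolation=2)
c=np.zeros((345,450+322,3),np.uint8);c[:345,:450]=a;c[:345,450:]=b[:345,:322];cv2.imwrite("pics/c3.png",c)
E
```

```text
t 2.98 jig [-73.8  14.3] z 200.1 yaw(y) 0.06 tilt [ 0.0025 -0.0007] w 68.1 F [-0.5 -0.4  0.2]
10 [-79.  59.  18.] [-51.  89.  30.]
272 [-84. -61.  17.] [-50.  88.  90.]
```

View pics/c3.png

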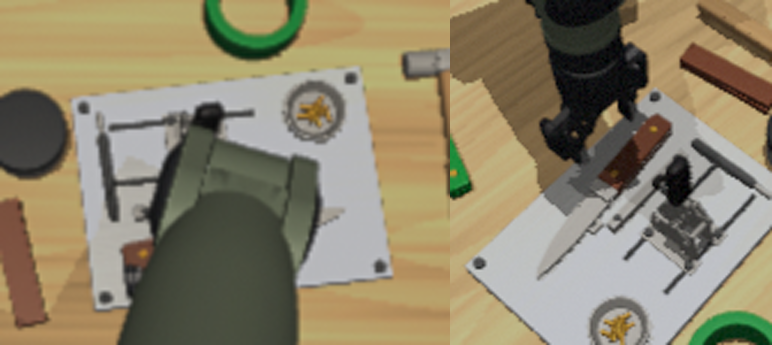

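The gripper stands in front of the knife, with its fingers at (585,155) and (630,110) in the right panel, just above the plate. I'll lower it gently until it touches.

Request:
{"method": "apply_moves", "body": {
  "moves": [
    [0,0,0.004,0,0,0,0.6],
    [0,0,0.004,0,0,0,0.6],
    [0,0,0,0,0,0,0.6]
  ]
}}

```text
time: 3.45
eef_pos: [464.8, -58.0, 190.3]
tcp_rot: [-0.06, 0.998, 0.0, -0.0]
contact_force: [-0.2, 0.3, -0.8]
gripper_width: 68.3
gripper_force: 0.0
```

Request:
{"method": "apply_moves", "body": {
  "moves": [
    [0,0,0.002,0,0,0,0.6],
    [0,0,0.001,0,0,0,0.6],
    [0,0,0,0,0,0,0.6]
  ]
}}

```text
time: 3.82
eef_pos: [465.0, -58.0, 187.6]
tcp_rot: [-0.061, 0.998, 0.0, -0.0]
contact_force: [0.0, -0.4, 0.1]
gripper_width: 68.6
gripper_force: 0.0
```

Request:
{"method": "apply_moves", "body": {
  "moves": [
    [0,0,0.002,0,0,0,0.6],
    [0,0,0,0,0,0,0.6]
  ]
}}

```text
time: 4.08
eef_pos: [465.0, -57.9, 185.6]
tcp_rot: [-0.061, 0.998, 0.0, -0.0]
contact_force: [0.2, 0.0, -0.1]
gripper_width: 68.2
gripper_force: 0.0
```

Request:
{"method": "apply_moves", "body": {
  "moves": [
    [-0.005,0,0,0,0,0,0.6],
    [-0.005,0,0,0,0,0,0.6],
    [-0.003,0,0,0,0,0,0.6],
    [-0.003,0,0,0,0,0,0.6],
    [-0.003,0,0,0,0,0,0.6],
    [-0.003,0,0,0,0,0,0.6],
    [-0.003,0,0,0,0,0,0.6],
    [-0.003,0,0,0,0,0,0.6]
  ]
}}

```text
time: 5.08
eef_pos: [493.0, -54.6, 185.6]
tcp_rot: [-0.061, 0.998, -0.0, -0.0]
contact_force: [-1.5, -0.5, 0.4]
gripper_width: 68.5
gripper_force: 0.3
```

Request:
{"method": "apply_moves", "body": {
  "moves": [
    [-0.002,0,0,0,0,0,0.6],
    [-0.002,0,0,0,0,0,0.6]
  ]
}}

```text
time: 5.32
eef_pos: [496.9, -54.1, 185.7]
tcp_rot: [-0.061, 0.998, -0.0, -0.0]
contact_force: [-0.0, 0.1, 0.8]
gripper_width: 68.3
gripper_force: 0.4
```

```bash
python3 - <<'E'
from h import *
st()
im=imaging.get_image("scene");print(knife(im))
E
```

```text
t 5.33 jig [-42.5  14.2] z 185.7 yaw(y) 0.02 tilt [-0.0001 -0.0001] w 68.3 F [-0.   0.1  0.8]
(((-188.56143188476562, 114.39254760742188), (114.83937072753906, 466.5913391113281), 59.321388244628906), [[-418.5, 184.0], [-17.200000762939453, -54.0], [41.400001525878906, 44.70000076293945], [-359.8999938964844, 282.79998779296875]], 381)
```

Request:
{"method": "apply_moves", "body": {
  "moves": [
    [-0.001,0,0,0,0,0,0.6],
    [-0.001,0,0,0,0,0,0.6],
    [-0.001,0,0,0,0,0,0.6]
  ]
}}

```text
time: 5.75
eef_pos: [499.6, -53.7, 185.6]
tcp_rot: [-0.061, 0.998, -0.0, -0.0]
contact_force: [-2.3, 0.1, 2.8]
gripper_width: 67.8
gripper_force: 1.4
```

Request:
{"method": "apply_moves", "body": {
  "moves": [
    [-0.001,0,0,0,0,0,0.6],
    [0,0,0,0,0,0,0.6]
  ]
}}

```text
time: 6.0
eef_pos: [499.9, -53.6, 185.5]
tcp_rot: [-0.06, 0.998, -0.0, -0.001]
contact_force: [-4.6, -1.0, 3.8]
gripper_width: 68.4
gripper_force: 2.4
```

```bash
sed -i 's/(P\[...,2\]>22))/(P[...,2]>22)\&(P[...,2]<42))/' h.py; python3 - <<'E'
from h import *
st()
im=imaging.get_image("scene");print(knife(im))
E
```

```text
t 6.0 jig [-39.5  14.3] z 185.5 yaw(y) 0.01 tilt [-0.0025 -0.0005] w 68.4 F [-4.6 -1.   3.8]
(((-14.377802848815918, 22.179994583129883), (29.720558166503906, 101.29078674316406), 0.12355977296829224), [[-29.299999237060547, 72.80000305175781], [-29.100000381469727, -28.5], [0.6000000238418579, -28.399999618530273], [0.4000000059604645, 72.9000015258789]], 361)
```

Request:
{"method": "apply_moves", "body": {
  "moves": [
    [0.01,0,0,0,0,0,0.6],
    [0.015,0,0,0,0,0,0.6],
    [0,0,-0.05,0,0,0,-1],
    [0,0.045,0,0,0,0,-1],
    [0,0.045,0,0,0,0,-1],
    [0,0,0,0,0,0,-1]
  ]
}}

```text
time: 6.8
eef_pos: [464.4, 34.8, 235.9]
tcp_rot: [-0.063, 0.998, 0.0, 0.0]
contact_force: [0.4, -0.3, 0.3]
gripper_width: 0.1
gripper_force: 0.0
```

```bash
python3 - <<'E'
from h import *
st()
for n in("scene","top"):
    im=dict(np.load(f"{n}0.npz"));P=cloud(im);j=tojig(P);g=im["color"].max(2)
    q=(abs(j[...,0]-30)<90)&(j[...,1]>64)&(j[...,1]<105)&(g<110)&(P[...,2]<40)
    a=np.c_[j[q],P[q][:,2]];a=a[a[:,0].argsort()];print(len(a),a[::8].round().tolist())
im=imaging.get_image("scene");print(knife(im))
E
```

```text
t 6.8 jig [-64.1 106.4] z 235.9 yaw(y) 0.27 tilt [0.0007 0.001 ] w 0.1 F [ 0.4 -0.3  0.3]
221 [[-49.0, 69.0, 32.0], [-39.0, 66.0, 36.0], [-31.0, 72.0, 32.0], [-25.0, 69.0, 16.0], [-24.0, 64.0, 35.0], [8.0, 76.0, 24.0], [12.0, 83.0, 25.0], [17.0, 81.0, 27.0], [22.0, 79.0, 25.0], [26.0, 83.0, 30.0], [30.0, 79.0, 13.0], [34.0, 86.0, 25.0], [38.0, 77.0, 14.0], [39.0, 71.0, 13.0], [42.0, 84.0, 27.0], [47.0, 78.0, 25.0], [52.0, 85.0, 25.0], [56.0, 84.0, 26.0], [60.0, 83.0, 26.0], [64.0, 82.0, 28.0], [68.0, 77.0, 24.0], [72.0, 80.0, 25.0], [77.0, 78.0, 23.0], [81.0, 78.0, 22.0], [87.0, 79.0, 15.0], [91.0, 82.0, 16.0], [98.0, 65.0, 17.0], [112.0, 81.0, 16.0]]
154 [[-52.0, 65.0, 20.0], [-44.0, 76.0, 20.0], [3.0, 76.0, 12.0], [8.0, 85.0, 24.0], [14.0, 84.0, 24.0], [20.0, 83.0, 23.0], [26.0, 86.0, 25.0], [32.0, 82.0, 23.0], [38.0, 66.0, 16.0], [41.0, 69.0, 18.0], [45.0, 83.0, 25.0], [51.0, 86.0, 25.0], [57.0, 85.0, 23.0], [63.0, 87.0, 26.0], [70.0, 87.0, 24.0], [76.0, 86.0, 24.0], [82.0, 85.0, 25.0], [88.0, 85.0, 27.0], [99.0, 68.0, 12.0], [119.0, 99.0, 23.0]]
(((-13.815024375915527, 23.473167419433594), (102.17842102050781, 31.470565795898438), 86.31351470947266), [[-32.79999923706055, -26.5], [-1.399999976158142, -28.5], [5.199999809265137, 73.4000015258789], [-26.200000762939453, 75.5]], 353)
```

Request:
{"method": "apply_moves", "body": {
  "moves": [
    [-0.048,-0.003,0,0,0,0,-1],
    [0,0,0.03,0,0,0,-1],
    [0,0,0.011,0,0,0,-1],
    [0,0,0,0,0,0,-1]
  ]
}}

```text
time: 7.35
eef_pos: [512.1, 34.9, 193.8]
tcp_rot: [-0.06, 0.998, 0.0, -0.001]
contact_force: [1.0, 0.2, 0.2]
gripper_width: -0.1
gripper_force: 0.0
```

Request:
{"method": "apply_moves", "body": {
  "moves": [
    [0,-0.004,0,0,0,0,-1],
    [0,-0.004,0,0,0,0,-1],
    [0,-0.003,0,0,0,0,-1],
    [0,-0.003,0,0,0,0,-1],
    [0,-0.003,0,0,0,0,-1],
    [0,-0.003,0,0,0,0,-1],
    [0,0,0,0,0,0,-1]
  ]
}}

```text
time: 8.22
eef_pos: [515.6, 15.4, 194.6]
tcp_rot: [-0.06, 0.998, -0.0, -0.0]
contact_force: [0.2, -0.5, 0.6]
gripper_width: -0.0
gripper_force: 0.1
```

```bash
python3 - <<'E'
from h import *
st()
im=imaging.get_image("scene");print(knife(im))
E
```

```text
t 8.22 jig [-15.6  81. ] z 194.6 yaw(y) 0.0 tilt [ 0.     -0.0006] w -0.0 F [ 0.2 -0.5  0.6]
(((-12.944725036621094, 13.998542785644531), (27.78380012512207, 101.8653335571289), 0.7777782082557678), [[-27.5, 64.69999694824219], [-26.100000381469727, -37.099998474121094], [1.600000023841858, -36.70000076293945], [0.30000001192092896, 65.0999984741211]], 358)
```

Request:
{"method": "apply_moves", "body": {
  "moves": [
    [0,-0.002,0,0,0,0,-1],
    [0,-0.002,0,0,0,0,-1],
    [0,0,0,0,0,0,-1]
  ]
}}

```text
time: 8.65
eef_pos: [516.0, 11.5, 194.6]
tcp_rot: [-0.06, 0.998, -0.0, -0.0]
contact_force: [-0.3, 0.8, -0.0]
gripper_width: 0.0
gripper_force: 0.1
```

Request:
{"method": "apply_moves", "body": {
  "moves": [
    [0,-0.001,0,0,0,0,-1],
    [0,-0.001,0,0,0,0,-1],
    [0,0,0,0,0,0,-1]
  ]
}}

```text
time: 9.02
eef_pos: [516.2, 9.6, 194.7]
tcp_rot: [-0.06, 0.998, -0.0, -0.0]
contact_force: [-0.0, -0.5, -0.5]
gripper_width: 0.4
gripper_force: 0.1
```

Request:
{"method": "apply_moves", "body": {
  "moves": [
    [0,-0.001,0,0,0,0,-1],
    [0,0,0,0,0,0,-1]
  ]
}}

```text
time: 9.28
eef_pos: [516.3, 8.8, 194.7]
tcp_rot: [-0.061, 0.998, 0.0, -0.0]
contact_force: [-0.3, 1.7, -0.2]
gripper_width: 0.1
gripper_force: 0.8
```

```bash
python3 - <<'E'
from h import *
st()
im=imaging.get_image("scene");print(knife(im))
E
```

```text
t 9.28 jig [-15.6  74.3] z 194.7 yaw(y) 0.02 tilt [-0.0001  0.0005] w 0.1 F [-0.3  1.7 -0.2]
(((-13.335684776306152, 8.5238037109375), (27.69521141052246, 103.8388900756836), 0.12355977296829224), [[-27.299999237060547, 60.400001525878906], [-27.100000381469727, -43.400001525878906], [0.6000000238418579, -43.400001525878906], [0.4000000059604645, 60.5]], 359)
```

Almost at the stop, so I'll press on in 1 mm steps until the force rises.

Request:
{"method": "apply_moves", "body": {
  "moves": [
    [0,-0.001,0,0,0,0,-1],
    [0,0,0,0,0,0,-1]
  ]
}}

```text
time: 9.57
eef_pos: [516.3, 8.3, 194.7]
tcp_rot: [-0.061, 0.998, 0.001, 0.0]
contact_force: [0.3, 4.8, 0.7]
gripper_width: -0.2
gripper_force: 2.5
```

Request:
{"method": "apply_moves", "body": {
  "moves": [
    [0,-0.001,0,0,0,0,-1],
    [0,0,0,0,0,0,-1]
  ]
}}

```text
time: 9.82
eef_pos: [516.3, 7.9, 194.7]
tcp_rot: [-0.061, 0.998, 0.002, 0.0]
contact_force: [-1.3, 8.3, 2.1]
gripper_width: -0.4
gripper_force: 3.9
```

Request:
{"method": "apply_moves", "body": {
  "moves": [
    [0,0.005,0,0,0,0,-1],
    [0,0.015,0,0,0,0,-1],
    [0,0,-0.05,0,0,0,-1],
    [0.054,0,0,0,0,0,0.6],
    [0,-0.046,0,0,0,0,0.6],
    [0,-0.046,0,0,0,0,0.6],
    [0,0,0,0,0,0,0.6],
    [0,0,0.045,0,0,0,0.6],
    [0,0,0.014,0,0,0,0.6],
    [-0.012,0,0,0,0,0,0.6],
    [-0.009,0,0,0,0,0,0.6],
    [0,0,0,0,0,0,0.6]
  ]
}}

```text
time: 11.32
eef_pos: [494.4, -68.6, 186.9]
tcp_rot: [-0.061, 0.998, -0.001, 0.002]
contact_force: [0.5, 0.3, 1.2]
gripper_width: 68.4
gripper_force: 0.0
```

```bash
python3 - <<'E'
from h import *
st()
im=imaging.get_image("scene");print(knife(im))
E
```

```text
t 11.32 jig [-46.7   0.1] z 186.9 yaw(y) 0.08 tilt [ 0.0032 -0.001 ] w 68.4 F [0.5 0.3 1.2]
(((-13.088905334472656, 6.973808288574219), (27.304759979248047, 101.40284729003906), 0.777786135673523), [[-27.399999618530273, 57.5], [-26.100000381469727, -43.900001525878906], [1.2999999523162842, -43.5], [-0.10000000149011612, 57.900001525878906]], 355)
```

Request:
{"method": "apply_moves", "body": {
  "moves": [
    [-0.004,0,0,0,0,0,0.6],
    [-0.002,0,0,0,0,0,0.6],
    [-0.001,0,0,0,0,0,0.6],
    [-0.001,0,0,0,0,0,0.6],
    [0,0,0,0,0,0,0.6]
  ]
}}

```text
time: 12.0
eef_pos: [500.5, -67.8, 185.7]
tcp_rot: [-0.061, 0.998, 0.0, -0.0]
contact_force: [0.6, 1.2, 0.8]
gripper_width: 68.4
gripper_force: 0.0
```

Request:
{"method": "apply_moves", "body": {
  "moves": [
    [-0.001,0,0,0,0,0,0.6],
    [0,0,0,0,0,0,0.6]
  ]
}}

```text
time: 12.25
eef_pos: [501.2, -67.6, 185.6]
tcp_rot: [-0.061, 0.998, 0.0, -0.0]
contact_force: [-0.0, -0.2, 0.4]
gripper_width: 68.3
gripper_force: 0.5
```

Request:
{"method": "apply_moves", "body": {
  "moves": [
    [-0.001,0,0,0,0,0,0.6],
    [0,0,0,0,0,0,0.6]
  ]
}}

```text
time: 12.5
eef_pos: [501.6, -67.5, 185.5]
tcp_rot: [-0.06, 0.998, -0.0, -0.001]
contact_force: [-4.6, -1.0, 3.2]
gripper_width: 68.0
gripper_force: 2.7
```

Request:
{"method": "apply_moves", "body": {
  "moves": [
    [-0.001,0,0,0,0,0,0.6],
    [0,0,0,0,0,0,0.6]
  ]
}}

```text
time: 12.75
eef_pos: [501.9, -67.4, 185.4]
tcp_rot: [-0.06, 0.998, -0.0, -0.002]
contact_force: [-7.5, -1.5, 5.6]
gripper_width: 68.4
gripper_force: 3.8
```

Request:
{"method": "apply_moves", "body": {
  "moves": [
    [0.01,0,0,0,0,0,0.6],
    [0.02,0,0,0,0,0,0.6],
    [0,0,-0.06,0,0,0,-1],
    [0,0,-0.06,0,0,0,-1],
    [0,0,-0.03,0,0,0,-1],
    [0,0,0,0,0,0,-1]
  ]
}}

```text
time: 13.5
eef_pos: [475.0, -71.4, 338.4]
tcp_rot: [-0.061, 0.998, -0.001, 0.004]
contact_force: [-0.1, -0.8, -1.0]
gripper_width: -0.2
gripper_force: 0.0
```

```bash
python3 - <<'E'
from h import *
st()
im=imaging.get_image("scene");print(knife(im))
a=cv2.resize(im["color"][165:315,160:330],(0,0),fx=4,fy=4,interpolation=2);cv2.imwrite("pics/c4.png",a)
T=np.array([0,8,22,41,57,69,77,88,92]);px=[22,21,19,13,5,-1,-3,-4,-4];pz=[32,35,40,46,50,50,50,50,50]
for th in(0,8,16,24,32,40,48,56,64,72,78,84,88,91):
    t=np.radians(th);s=np.interp(th,[0,91],[88,106])
    x=np.interp(th,T,px)+s*np.sin(t)-7.5*np.cos(t)+45-11; z=np.interp(th,T,pz)+s*np.cos(t)+7.5*np.sin(t)+15+173
    print(th,round(x,1),round(z,1))
E
```

```text
t 13.5 jig [-66.4  -0.3] z 338.4 yaw(y) 0.03 tilt [ 0.0073 -0.0015] w -0.2 F [-0.1 -0.8 -1. ]
(((-14.260564804077148, 6.7406005859375), (25.692916870117188, 101.7791748046875), 0.16988669335842133), [[-27.299999237060547, 57.599998474121094], [-27.0, -44.20000076293945], [-1.2999999523162842, -44.099998474121094], [-1.600000023841858, 57.70000076293945]], 351)
0 48.5 308.0
8 60.0 312.8
16 71.8 315.6
24 83.2 316.4
32 93.5 315.1
40 103.2 312.0
48 110.9 306.6
56 117.4 299.4
64 122.7 288.9
72 127.2 276.7
78 130.5 266.8
84 133.6 256.4
88 135.1 249.2
91 136.1 243.6
```

View pics/c4.png

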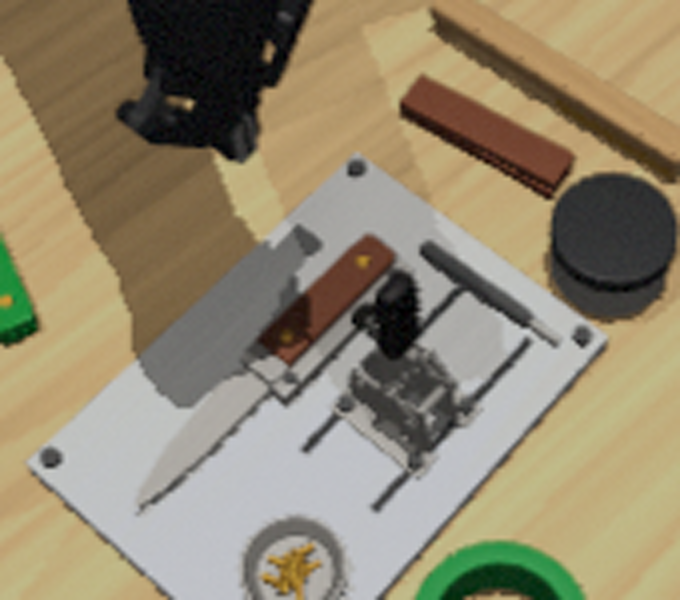

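The knife is home: its handle at (330,300) lies along the rail and its front is at the stop near (265,370). Next is the lever, with its grip at (400,310).

Request:
{"method": "apply_moves", "body": {
  "moves": [
    [-0.0435,-0.006,0,0,0,0,-1],
    [-0.0435,-0.0057,0,0,0,0,-1],
    [0,0,0.026,0,0,0,-1],
    [0,0,0,0,0,0,-1],
    [-0.014,0,0,0,0,0,-1],
    [-0.008,0,0,0,0,0,-1],
    [0,0,0,0,0,0,-1]
  ]
}}

```text
time: 14.42
eef_pos: [583.4, -69.4, 309.8]
tcp_rot: [-0.061, 0.998, 0.0, 0.0]
contact_force: [-0.1, -0.4, -0.3]
gripper_width: 0.1
gripper_force: 0.0
```

```bash
python3 -c "
from h import *
st()"
```

```text
t 14.43 jig [ 41.5 -11.4] z 309.8 yaw(y) 0.03 tilt [0.0001 0.    ] w 0.1 F [-0.1 -0.4 -0.3]
```

Request:
{"method": "apply_moves", "body": {
  "moves": [
    [-0.006,0,0,0,0,0,-1],
    [-0.006,0,-0.001,0,0,0,-1],
    [-0.0065,0,-0.002,0,0,0,-1],
    [-0.006,0,-0.0015,0,0,0,-1],
    [-0.006,0,-0.0013,0,0,0,-1]
  ]
}}

```text
time: 15.05
eef_pos: [614.0, -65.7, 315.5]
tcp_rot: [-0.061, 0.998, 0.0, -0.0]
contact_force: [-0.5, -0.1, 0.1]
gripper_width: -0.0
gripper_force: 0.4
```

Request:
{"method": "apply_moves", "body": {
  "moves": [
    [-0.0057,0,-0.0004,0,0,0,-1],
    [-0.0057,0,-0.0004,0,0,0,-1],
    [-0.0052,0,0.0007,0,0,0,-1],
    [-0.0052,0,0.0007,0,0,0,-1],
    [-0.0048,0,0.0015,0,0,0,-1],
    [-0.0048,0,0.0015,0,0,0,-1]
  ]
}}

```text
time: 15.8
eef_pos: [644.9, -61.9, 311.7]
tcp_rot: [-0.061, 0.998, 0.0, -0.0]
contact_force: [-1.3, 0.2, -0.3]
gripper_width: 0.2
gripper_force: 0.6
```

```bash
python3 - <<'E'
from h import *
st()
im=imaging.get_image("scene");print(knife(im))
a=cv2.resize(im["color"][165:315,160:330],(0,0),fx=4,fy=4,interpolation=2);cv2.imwrite("pics/c5.png",a)
E
```

```text
t 15.8 jig [103.5 -11.4] z 311.7 yaw(y) 0.02 tilt [-0.0004  0.    ] w 0.2 F [-1.3  0.2 -0.3]
(((-13.307134628295898, 5.57379150390625), (27.65083885192871, 98.4676742553711), 0.12355977296829224), [[-27.200000762939453, 54.79999923706055], [-27.0, -43.70000076293945], [0.6000000238418579, -43.599998474121094], [0.4000000059604645, 54.79999923706055]], 247)
```

View pics/c5.png

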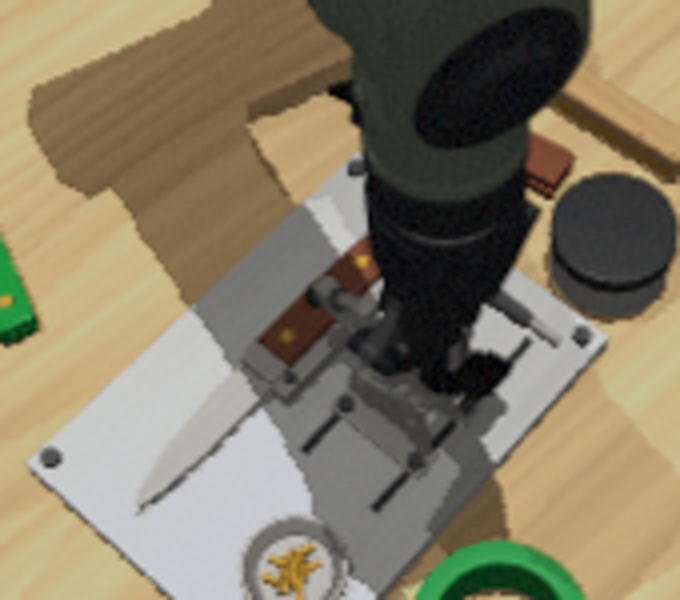

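The lever grip at (485,372) has tilted over and the arm and foot at (325,292) are coming down over the handle. I'll carry on along the arc.

Request:
{"method": "apply_moves", "body": {
  "moves": [
    [-0.0038,0,0.0026,0,0,0,-1],
    [-0.0038,0,0.0026,0,0,0,-1],
    [-0.0033,0,0.0036,0,0,0,-1],
    [-0.0033,0,0.0036,0,0,0,-1],
    [-0.0026,0,0.0052,0,0,0,-1],
    [-0.0026,0,0.0052,0,0,0,-1]
  ]
}}

```text
time: 16.6
eef_pos: [664.2, -59.6, 288.7]
tcp_rot: [-0.061, 0.998, -0.0, 0.0]
contact_force: [-2.1, 0.4, 0.8]
gripper_width: 0.3
gripper_force: 0.9
```

Request:
{"method": "apply_moves", "body": {
  "moves": [
    [-0.0022,0,0.006,0,0,0,-1],
    [-0.0022,0,0.006,0,0,0,-1],
    [-0.0017,0,0.005,0,0,0,-1],
    [-0.0017,0,0.005,0,0,0,-1],
    [-0.0015,0,0.005,0,0,0,-1]
  ]
}}

```text
time: 17.23
eef_pos: [673.4, -58.5, 261.9]
tcp_rot: [-0.061, 0.998, -0.0, 0.0]
contact_force: [-1.3, -0.3, 1.1]
gripper_width: -0.0
gripper_force: 0.8
```

Request:
{"method": "apply_moves", "body": {
  "moves": [
    [-0.0015,0,0.005,0,0,0,-1],
    [-0.001,0,0.004,0,0,0,-1],
    [-0.0005,0,0.003,0,0,0,-1],
    [0,0,0,0,0,0,-1]
  ]
}}

```text
time: 17.73
eef_pos: [676.3, -58.1, 249.8]
tcp_rot: [-0.061, 0.998, 0.0, 0.0]
contact_force: [-0.5, 0.3, -0.2]
gripper_width: 0.5
gripper_force: 0.0
```

Request:
{"method": "apply_moves", "body": {
  "moves": [
    [0,0,0.002,0,0,0,-1],
    [0,0,0.002,0,0,0,-1],
    [0,0,0,0,0,0,-1]
  ]
}}

```text
time: 18.1
eef_pos: [676.1, -58.1, 245.9]
tcp_rot: [-0.061, 0.998, -0.0, -0.0]
contact_force: [-0.3, 0.5, -0.1]
gripper_width: -0.2
gripper_force: 0.0
```

```bash
python3 -c "
from h import *
st()"
```

```text
t 18.1 jig [135.  -11.4] z 245.9 yaw(y) 0.02 tilt [-0.0002 -0.    ] w -0.2 F [-0.3  0.5 -0.1]
```

Request:
{"method": "apply_moves", "body": {
  "moves": [
    [0,0,0.002,0,0,0,-1],
    [0,0,0.001,0,0,0,-1],
    [0,0,0,0,0,0,-1]
  ]
}}

```text
time: 18.48
eef_pos: [676.3, -58.2, 243.4]
tcp_rot: [-0.061, 0.998, -0.0, 0.0]
contact_force: [0.0, 0.6, 2.4]
gripper_width: 0.3
gripper_force: 1.3
```

Request:
{"method": "apply_moves", "body": {
  "moves": [
    [0,0,0.001,0,0,0,-1],
    [0,0,0.001,0,0,0,-1],
    [0,0,0,0,0,0,-1]
  ]
}}

```text
time: 18.85
eef_pos: [676.3, -58.1, 242.6]
tcp_rot: [-0.061, 0.998, -0.0, 0.001]
contact_force: [-3.6, 1.2, 9.8]
gripper_width: 0.1
gripper_force: 5.0
```

The lever is against its stop. I'll retreat up and away, then check.

Request:
{"method": "apply_moves", "body": {
  "moves": [
    [0,0,-0.02,0,0,0,-1],
    [0,0,-0.06,0,0,0,-1],
    [0,0,-0.06,0,0,0,-1],
    [0.05,0,-0.02,0,0,0,-1],
    [0.06,0,0,0,0,0,-1],
    [0.06,0,0,0,0,0,-1],
    [0.06,0,0,0,0,0,-1],
    [0.06,0,0,0,0,0,-1],
    [0,0.06,0,0,0,0,-1],
    [0,0.06,0,0,0,0,-1],
    [0,0.06,0,0,0,0,-1],
    [0,0,0,0,0,0,-1]
  ]
}}

```text
time: 20.35
eef_pos: [365.3, 88.8, 401.1]
tcp_rot: [-0.065, 0.998, 0.0, -0.0]
contact_force: [0.5, -0.2, -0.6]
gripper_width: -0.3
gripper_force: 0.0
```

```bash
python3 - <<'E'
from h import *
st()
im=imaging.get_image("scene");t=imaging.get_image("top");print(knife(im)[1]);print(knife(t)[1])
P=cloud(im);j=tojig(P);g=im["color"].max(2)
q=(j[...,0]>95)&(j[...,0]<175)&(abs(j[...,1]+12)<18)&(P[...,2]>35);a=np.c_[j[q],P[q][:,2]];print(len(a),a[a[:,0].argsort()][::8].round().tolist())
a=cv2.resize(im["color"][195:345,160:320],(0,0),fx=2.5,fy=2.5,interpolation=2);b=cv2.resize(t["color"][155:260,260:395],(0,0),fx=2.9,fy=2.9,interpolation=2)
c=np.zeros((375,400+b.shape[1],3),np.uint8);c[:375,:400]=a;c[:b.shape[0],400:]=b;cv2.imwrite("pics/c6.png",c)
E
```

```text
t 20.35 jig [-155.9  172. ] z 401.1 yaw(y) 0.51 tilt [-0.0002  0.0006] w -0.3 F [ 0.5 -0.2 -0.6]
[[-27.200000762939453, 57.599998474121094], [-27.0, -43.400001525878906], [0.6000000238418579, -43.400001525878906], [0.4000000059604645, 57.70000076293945]]
[[-29.0, -41.400001525878906], [-2.4000000953674316, -41.79999923706055], [-1.100000023841858, 58.5], [-27.799999237060547, 58.79999923706055]]
330 [[95.0, -23.0, 60.0], [97.0, -3.0, 68.0], [98.0, -22.0, 62.0], [99.0, -10.0, 71.0], [101.0, -12.0, 72.0], [103.0, -7.0, 72.0], [105.0, -9.0, 72.0], [106.0, -7.0, 72.0], [108.0, -2.0, 71.0], [110.0, -4.0, 72.0], [112.0, -14.0, 68.0], [114.0, -23.0, 64.0], [115.0, -21.0, 70.0], [118.0, -17.0, 70.0], [119.0, -15.0, 71.0], [121.0, -3.0, 68.0], [123.0, -12.0, 69.0], [125.0, -3.0, 69.0], [126.0, -13.0, 70.0], [128.0, -18.0, 72.0], [129.0, -16.0, 70.0], [131.0, -22.0, 66.0], [133.0, -21.0, 67.0], [135.0, -23.0, 61.0], [137.0, -4.0, 71.0], [139.0, -21.0, 69.0], [141.0, -12.0, 67.0], [142.0, -21.0, 69.0], [145.0, -20.0, 71.0], [146.0, -11.0, 68.0], [148.0, -17.0, 70.0], [149.0, -0.0, 66.0], [151.0, -10.0, 69.0], [153.0, -20.0, 72.0], [154.0, -21.0, 70.0], [156.0, -23.0, 59.0], [158.0, -11.0, 69.0], [160.0, -13.0, 70.0], [162.0, -8.0, 70.0], [163.0, -21.0, 66.0], [165.0, -12.0, 66.0], [167.0, -6.0, 63.0]]
```

View pics/c6.png

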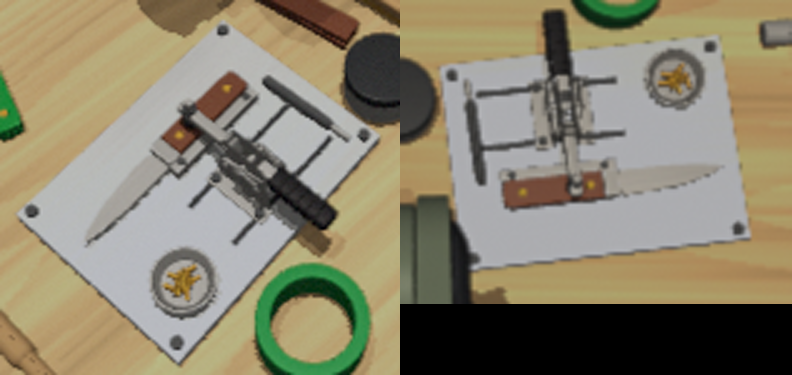

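The lever lies flat and locked at (305,195) on the left, and the foot presses on the handle at (185,110). The knife is flush with the rail and against the stop. The other things are where they were and the hand is clear.

```bash
python3 -c "
from cell import ticket
print(ticket.sign_off())"
```

```text
the job is handed in; nothing more can be done
None
```

The job is handed in: the knife lies flush along the rail and butts against the stop, the clamp is locked with its foot on the handle, and the hand is clear of everything (about 20 s used).

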